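Clamp a reagent bottle with the butterfly knob

ROBOT

A 6-joint arm with a two-finger parallel gripper is mounted at the origin on the work surface. World frame = base frame: x ahead of the robot, y to its left, z up, the work surface at z = 0. Lengths are in m, angles in rad, forces in N, time in s.
With the tool pointing down it reaches from about 0.25 to 0.775 m from the base axis. Payload 8.9 kg.
Tool frame: the origin (TCP) lies on the centre line of the jaws, within the pads' length; the fingertips stand 17 mm ahead of it and the grasp point (between the pads) lies 2 mm behind it; z points along the fingers, y is the line along which they close (so a half turn about z gives the same grasp; the last joint's range is limited). The gripper opens to 85 mm and grips with 20 to 120 N. Pads are 22 mm wide; open, the fingers measure 114 mm over their backs; the gripper's body (76 mm by 85 mm) begins 54 mm behind the grasp point. The pads swing forward as they close: fully open they stand 13 mm farther back than shut.
Start: joints at [1.17, 0.291, -0.153, 1.127, 0, 1.431], TCP at [0.136, 0.507, 0.248] pointing down, gripper open.
Joint ranges: [-2.52, 2.52], [-0.91, 1.74], [-1.3, 1.37], [-1.96, 2.02], [-1.52, 1.47], [-3.14, 3.14]. Speed limits (rad/s): [2.22, 2.22, 2.79, 3.14, 3.14, 3.14].

INTERFACE

Orientations are given as a unit quaternion [x, y, z, w].
In Python, from station import r gives the robot as it stands.
- The arm moves only by the tool play_rows, never from a script. Its argument "increments" is a list of rows, each an object of numbers: "ax", "ay", "az": the turn, a rotation vector about the tool's x, y, z in degrees; "dx", "dy", "dz": the shift along the tool's x, y, z in m; "grip": the closure, from 0 (fully open) to 1 (shut). In form: [{"ax": .., "ay": .., "az": .., "dx": .., "dy": .., "dz": .., "grip": ..}, ...]. A call has 1 to 12 rows; each row is the pose to reach, as a shift and turn from the pose commanded when the call began, along the tool's axes at that moment; what a row does not reach only later rows make up. A row lasts 1/12 s, in which the tool goes at most 41.7 mm and 7.16 degrees, less where a joint would pass 70% of its speed; a pose out of reach is approached as far as the arm can. A call with a gripper value outside its range is refused whole. The fingers move at their own pace and stop on an object; the grip force is fixed at half the most. Time passes only in rows, so rows that repeat a pose let the fingers close. It gives the time, the measured TCP pose, the force, the opening and the grip force at its end, in the units of the state.
- r.get_state(): the state, without advancing time (a new reading comes with each control period).
- r.get_image(name): name is "scene" or "top" or "wrist"; returns a dict with "frame" (480x640x3 uint8, red, green, blue), "fx", "fy", "cx", "cy" (pixels), "camera_from_world" (4x4, takes a point from world to camera coordinates); the wrist camera has in their place "tool_from_camera" (4x4, takes a point from camera to tool coordinates, whose origin is the TCP and whose axes are the flange's). Camera axes: x right, y down, z forward; pixel columns grow to the right and rows downward; lengths in m; the calibration is good to about 2 mm. A picture is of the moment at which its call begins: read the wrist's pose just before it. There is no depth.
- r.hand_in(): hands the job in; it is judged then, once.
The state is a dict: "clock": time; "joint_pos": joint angles; "dq": joint speeds; "effort": joint torques, N m; "position": TCP position; "ee_rot": TCP orientation; "wrist_force": force on the tool from outside, world axes, zero at the start; "ft_torque": the same for the moment, N m; "opening": finger opening in m; "gripper_force": force on a finger pad.
Only numpy, scipy, OpenCV 4.12 (cv2) and the standard library are available. Lean on these libraries where they do the work, as an engineer would, in place of code of your own. Each camera call takes 0.05 s, during which the arm holds its last target. There are 200 camera calls.

TASK

Gently stand the amber bottle with the red cap in the bay of the blue shaker clamp, then turn the black butterfly knob clockwise until the bar holds the bottle snugly: about 12 newtons of clamping force, and never more than 25, for the glass would crack. Keep off the thin orange guard beside the knob, let go of everything, and leave all other things where they stand.

Things in the scene. Friction and masses are not known exactly. Their poses are not given: they have to be found in the camera images.
- bottle: The amber glass bottle with a RED cap, to be clamped. Loose, 0.17 to 0.35 kg, 104 mm high; round body 56 mm in diameter up to 60 mm, then a shoulder narrowing to 70 mm, and a red cap 36 mm in diameter from 74 to 104 mm above its underside (grip it there, from above). Origin: centre of the underside, z up.
- clamp: Fixed clamp: aluminium base plate 250 x 100 x 15 mm and, along its own x, a blue gearbox (80 x 74 mm, top 70 mm above the table) centred at x = -75 mm with the knob on it, the steel bar, the bay, the backstop. Origin: on the table under the plate, 10 mm from the plate's middle towards the gearbox; x points from gearbox to backstop, z up.
- bay (a point): Where to stand the bottle: on the plate's upper face (15 mm above the table) at clamp x = 55 mm, y = 0; about 5 mm or more are free before and behind it. The backstop behind is two rubber posts (16 mm thick, 44 mm apart, 50 mm high) set by hand: a bottle against them has its centre at clamp x = 65 mm, give or take 5 mm.
- bar: Steel pushing bar, 50 mm wide, 40 mm high, with a rubber pad 10 mm thick on its front that yields 1 mm per 6 N. Origin: middle of the bar's front face behind the pad, 40 mm above the table; x as the clamp's; the pad's face is 10 mm ahead. It moves only along clamp x, driven by the knob by rack and pinion, 12 mm per rad.
- wing (a joint): Knob angle (rad), 0 to 2.8, growing CLOCKWISE from above, which drives the bar to the bottle (12 mm per rad; bar origin at clamp x = 8 mm at 0). Starts at 0 to 0.3; 1.0 to 2.2 rad more are needed. Friction of 0.32 N m resists turning and holds the bar where left; each newton of clamping adds 0.012 N m (0.14 at 12 N). Torques felt at a pause are a third lower: judge by the rise over free turning.
- wing_mid (a point): Butterfly knob: upright black blade 52 mm long, 9 mm thick, yellow wing tips, on a vertical axis at clamp x = -75 mm, y = 0. Point: on the axis, 100 mm above the table; x along the blade (along clamp x at joint 0), z up. The blade spans 82 to 108 mm above the table (wings to 114), over a hub 18 mm wide. Pinch its flat faces from above at this point.
- guard: The thin upright orange guard on the gearbox, 74 mm long, 4 mm thick, its top 114 mm above the table. Its inner face runs along clamp x, 32 mm from the knob's axis on the clamp's +y side: the wing tips pass it at 6 mm. Not to be pushed. Origin: middle of its lower edge, 70 mm above the table.
- bottle_white: Bystander: white bottle with blue cap, same shape as the red-capped one. Origin: centre of the underside.
- bottle_blue: Bystander: amber bottle with BLUE cap, same shape. Origin: centre of the underside.
- jar: Bystander: jar with black cap, 68 mm in diameter, 75 mm high. Origin: centre of the underside.
- beaker: Bystander: glass beaker, 66 mm in diameter, 85 mm high. Origin: centre of the underside.
- spatula: Bystander: spatula, 170 mm long, lying flat.
- carton: Bystander: cardboard box, 70 x 100 x 60 mm. Origin: centre of the underside.
There are look-alikes about, which are no part of the job. Leave any purple look-alike of the bottle alone.

How it is judged:
On the way:
1. the red-capped bottle stands released in the bay (horizontal distance between bottle and bay below 0.022 m and z of bottle in the frame of clamp below 0.02 m and angle between bottle's own z axis and vertical below 0.08 rad and contact force between the fingers and bottle below 0.1 N), for 0.2 s.
At the end, for the whole second after the job is handed in: The red-capped bottle stands upright (within 0.08 rad) on the clamp's plate, within 22 mm of the bay point, at rest and released, and the bar's pad presses it with 6 to 20 N (all of step 1 and contact force between bar and bottle between 6 and 20 N and linear speed of bottle below 0.01 m/s); the robot touches nothing.
It fails at once if the bar presses the bottle with more than 25 N (contact force between bar and bottle above 25 N).
It fails at once if the orange guard is pushed with more than 4 N (contact force between anything else and guard above 4 N).
It fails at once if the bottle is dropped (faster than 0.5 m/s out of the fingers) (contact force between the fingers and bottle below 0.1 N and linear speed of bottle above 0.5 m/s).
It fails at once if the bottle is slammed onto the clamp (more than 100 N) (contact force between bottle and clamp above 100 N).
It fails at once if another thing is moved by more than 30 mm (distance of any of bottle_white, bottle_blue, jar, beaker, spatula, carton from where it was at the start of the episode above 0.03 m).
It also fails if it takes over 69 s, if anything falls off the work surface, if the arm or the gripper's body presses on something with over 40 N, if the wrist force passes 120 N, or if a joint passes its speed limit or range.

## Working session

There is one attempt and no reset: what is moved stays moved. The work goes in short steps, Python scripts to look and compute and a tool call to move; the robot and the scene stay as the last step left them, time stands still between calls to the robot, and variables do not carry over. Pictures are saved under pics/ and viewed, at most 10 in all, crops included, and the job is handed in when it is done.

Besides the shell and the picture viewer there is one more tool, called after "Call:" as name([rows], argument=value, ...), one row to a line, values as JSON. play_rows: Moves the arm, as the interface text tells. Its arguments: {"type":"object","properties":{"increments":{"type":"array","items":{"type":"object","properties":{"ax":{"type":"number"},"ay":{"type":"number"},"az":{"type":"number"},"dx":{"type":"number"},"dy":{"type":"number"},"dz":{"type":"number"},"grip":{"type":"number"}}}}},"required":["increments"]}

```bash
mkdir -p pics; ls; cat > h.py <<'E'
import numpy as np, cv2, sys
sys.path.insert(0,'.')
from station import r
from scipy.spatial.transform import Rotation as R
def ray(im,u,v,z):
    T=np.linalg.inv(im["camera_from_world"]); d=T[:3,:3]@np.array([(u-im["cx"])/im["fx"],(v-im["cy"])/im["fy"],1]); o=T[:3,3]
    return o+d*(z-o[2])/d[2]
def proj(im,p):
    c=im["camera_from_world"]@np.append(p,1); return np.array([im["fx"]*c[0]/c[2]+im["cx"],im["fy"]*c[1]/c[2]+im["cy"]])
def save(im,n): cv2.imwrite('pics/'+n,im["frame"][:,:,::-1])
E
python3 - <<'E'
from h import *
for n in("top","scene"):
    im=r.get_image(n); save(im,n+'0.png'); np.save(n+'0.npy',im,allow_pickle=True)
    print(n,np.linalg.inv(im["camera_from_world"])[:3,3],im["fx"])
print(r.get_state())
E
```

```text
pics
top [ 0.49227334 -0.0136108   1.27928832] 582.3644197322628
scene [1.08844971 0.72551193 0.68651458] 495.78096360689165
{'clock': 0.1, 'joint_pos': array([ 1.16969646e+00,  2.91205101e-01, -1.54040684e-01,  1.12672200e+00,
        4.04385318e-05,  1.43146896e+00]), 'dq': array([ 2.07769557e-04,  6.44998050e-06,  5.48514385e-04, -2.07847869e-03,
       -1.00755143e-03,  3.37196325e-03]), 'effort': array([ 1.76124195e-03, -5.37975812e+01,  3.31920111e+01,  9.26248846e-03,
       -2.27644823e-04,  7.73550312e-06]), 'position': array([0.13571653, 0.50676646, 0.24780332]), 'ee_rot': array([ 1.30512849e-01,  9.91446445e-01, -5.59077447e-04, -1.75838380e-04]), 'wrist_force': array([-0.87925246, -0.58359553, -0.36183004]), 'ft_torque': array([-0.00948573, -0.00662666,  0.00684432]), 'gripper_force': 0.0, 'opening': 0.08547991306400235}
```

View pics/top0.png

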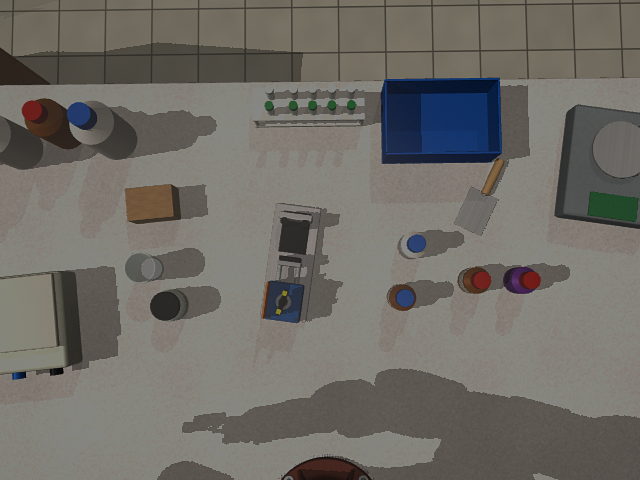

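View pics/scene0.png

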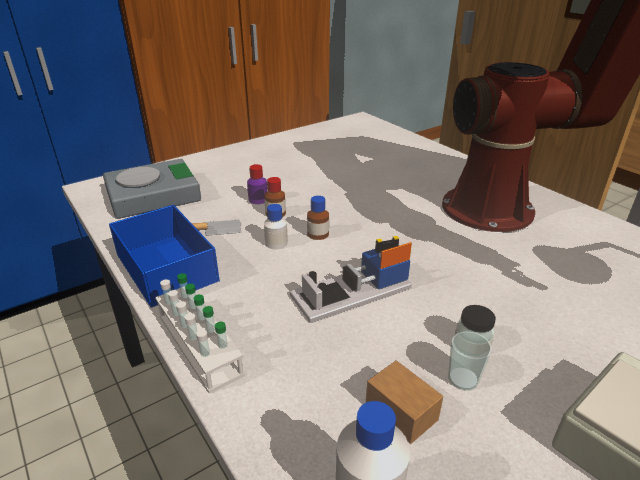

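The top view shows the red-capped amber bottle at about (480,281), with the purple look-alike beside it at (522,281). The clamp has its gearbox at (284,302), knob tips at (285,294) and (280,311), and backstop at about (297,210). The scene view confirms this layout.

```bash
cat > m.py <<'E'
from h import *
t=np.load('top0.npy',allow_pickle=True).item(); s=np.load('scene0.npy',allow_pickle=True).item()
def comps(im,lo,hi,box,mina=4):
    h=cv2.cvtColor(im["frame"],cv2.COLOR_RGB2HSV); m=cv2.inRange(h,lo,hi); k=np.zeros_like(m); x0,y0,x1,y1=box; k[y0:y1,x0:x1]=255; m&=k
    n,l,st,c=cv2.connectedComponentsWithStats(m); return m,[(c[i].round(1),st[i]) for i in range(1,n) if st[i][4]>=mina]
def tri(u,w):
    A=[];b=[]
    for im,p in((t,u),(s,w)):
        T=np.linalg.inv(im["camera_from_world"]); d=T[:3,:3]@[(p[0]-im["cx"])/im["fx"],(p[1]-im["cy"])/im["fy"],1]; d/=np.linalg.norm(d)
        P=np.eye(3)-np.outer(d,d); A.append(P); b.append(P@T[:3,3])
    return np.linalg.solve(sum(A),sum(b))
if __name__=="__main__":
    for nm,lo,hi,bt,bs in (("red",(170,140,60),(180,255,255),(460,265,545,300),(245,160,300,200)),("red0",(0,200,60),(4,255,255),(460,265,545,300),(245,160,300,200)),
      ("orange",(5,180,90),(14,255,255),(255,270,310,330),(370,230,420,275)),("yellow",(20,120,90),(35,255,255),(260,275,310,330),(365,225,410,260)),
      ("blue",(100,130,50),(125,255,255),(255,270,310,330),(355,235,420,295)),("bluecap",(105,130,50),(125,255,255),(385,225,430,310),(260,190,335,225))):
        print(nm)
        for q,im,b in(("top",t,bt),("scene",s,bs)):
            for c,st in comps(im,lo,hi,b)[1]: print("  ",q,c,st)
    for n,im,b in(("top",t,(230,190,340,335)),("scene",s,(240,150,430,330))):
        x0,y0,x1,y1=b; c=im["frame"][y0:y1,x0:x1,::-1]; c=cv2.convertScaleAbs(c,alpha=1.5); cv2.imwrite(f'pics/{n}c.png',cv2.resize(c,None,fx=4,fy=4,interpolation=cv2.INTER_NEAREST)[:600,:800])
E
python3 m.py
```

```text
red
   scene [257.5 178. ] [256 178   4   1   4]
red0
   top [533.8 279.8] [525 272  15  16  92]
   top [529.4 277. ] [528 276   4   3   5]
   top [526.5 279.7] [526 278   2   5   6]
orange
   top [266. 289.] [266 287   1   5   5]
   top [265. 296.] [265 294   1   5   5]
   top [264. 304.] [264 302   1   5   5]
   top [263. 311.] [263 309   1   5   5]
   scene [395.4 254.9] [381 243  30  25 468]
yellow
   top [284.1 292.9] [282 291   5   5  22]
   top [278.  311.2] [276 309   5   6  23]
   scene [395.5 237.4] [393 236   6   4  20]
   scene [379.1 240.2] [377 239   5   4  16]
blue
   top [292.5 288.3] [289 285  13  10  47]
   top [287.  316.2] [268 311  31  11 153]
   scene [369.4 255.3] [364 253  13   5  24]
   scene [394.7 271.1] [379 260  31  27 339]
bluecap
   top [416.5 242.9] [408 235  18  17 234]
   top [404.9 297.7] [397 290  17  17 233]
   scene [318.7 203. ] [311 196  14  16 168]
   scene [275.1 211.5] [267 204  15  17 187]
```

View pics/topc.png

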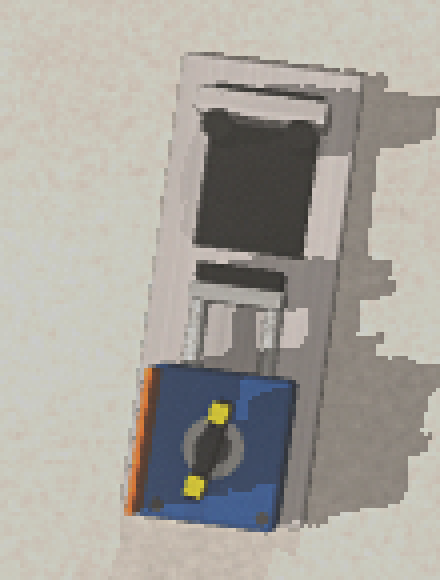

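The crop shows the plate's far corners at full-image (276.2,203.2) and (320.5,208.7). The gearbox top corners are at (268.7,282), (304.2,285.5), (298.7,322.5) and (262,319). The yellow tips are at (284.1,292.9) and (278,311.2), and the guard is on the left (+y).

```bash
cat > m2.py <<'E'
from m import *
for q,im,b in(("top",t,(455,260,500,300)),("scene",s,(262,172,288,200))):
    h=cv2.cvtColor(im["frame"],cv2.COLOR_RGB2HSV)
    f=im["frame"].astype(int); m=((f[:,:,0]>90)&(f[:,:,1]<0.32*f[:,:,0])&(f[:,:,2]<.4*f[:,:,0])).astype(np.uint8); k=np.zeros_like(m); k[b[1]:b[3],b[0]:b[2]]=1; m*=k
    n,l,st,c=cv2.connectedComponentsWithStats(m)
    for i in range(1,n):
        if st[i][4]>20: print(q,c[i],st[i])
E
python3 - <<'E'
from m2 import *
y1=ray(t,284.1,292.9,.114);y2=ray(t,278.0,311.2,.114); print("tips",y1,y2,"mid",(y1+y2)/2,"len",np.linalg.norm(y1-y2),"ang",np.degrees(np.arctan2(*(y1-y2)[[1,0]])))
print("tri tips",tri((284.1,292.9),(379.1,240.2)),tri((278,311.2),(395.5,237.4)))
P=[ray(t,*p,.07) for p in((268.7,282),(304.2,285.5),(298.7,322.5),(262,319))]; c=sum(P)/4
print("box",*P,"c",c, "sides",[np.linalg.norm(P[i]-P[i-1]).round(4) for i in range(4)])
Q=[ray(t,*p,.015) for p in((276.2,203.2),(320.5,208.7))]; print("plate",Q,np.linalg.norm(Q[0]-Q[1]))
d=P[0]+P[1]-P[2]-P[3]; print("box ang",np.degrees(np.arctan2(d[1],d[0])))
e=Q[0]-Q[1]; print("plate ang",np.degrees(np.arctan2(-e[0],e[1])))
m=(Q[0]+Q[1])/2; d=m-c; print("axis ang",np.degrees(np.arctan2(d[1],d[0])),"dist",np.linalg.norm(d[:2]),"exp 0.210")
g1=ray(t,265.8,282,.114);g2=ray(t,261.8,319,.114);print("guard",g1,g2,np.linalg.norm(g1-g2))
E
```

```text
top [481.89823009 279.83185841] [474 272  17  17 226]
scene [273.52631579 179.77192982] [268 177  12   6  57]
tips [0.47639368 0.07911066 0.114     ] [0.44015856 0.09149971 0.114     ] mid [0.45827612 0.08530519 0.114     ] len 0.03829454741806602 ang -18.875926893974686
tri tips [0.47647606 0.07909357 0.11318245] [0.44048655 0.09123597 0.11328023]
box [0.49867865 0.11444965 0.07      ] [0.49065382 0.04082254 0.07      ] [0.41453983 0.05282014 0.07      ] [0.42248281 0.12865393 0.07      ] c [0.45658878 0.08418657 0.07      ] sides [np.float64(0.0775), np.float64(0.0741), np.float64(0.0771), np.float64(0.0762)]
plate [array([0.67089693, 0.10307706, 0.015     ]), array([0.65763675, 0.00627398, 0.015     ])] 0.09770705543444272
box ang -9.761057039775418
plate ang -7.799890642546441
axis ang -8.0875823564072 dist 0.20976434542605418 exp 0.210
guard [0.49850723 0.11559454 0.114     ] [0.42502612 0.1238764  0.114     ] 0.07394634573588664
```

```bash
cat >> h.py <<'E'
def yaw():
    y=R.from_quat(r.get_state()["ee_rot"]).as_matrix()[:,1]; return np.degrees(np.arctan2(y[1],y[0]))
def delta(p,yw=None):
    "tool-frame shift and rotvec (deg) to reach world p, tool down, tool y at yw deg"
    s=r.get_state(); A=R.from_quat(s["ee_rot"]); yw=yaw() if yw is None else yw
    c,n=np.cos(np.radians(yw)),np.sin(np.radians(yw)); B=R.from_matrix(np.array([[-n,c,0],[c,n,0],[0,0,-1]]).T@np.eye(3) if 0 else np.column_stack([[-n,c,0],[c,n,0],[0,0,-1]]))
    x=B.as_matrix(); x[:,0]=np.cross(x[:,1],x[:,2]); B=R.from_matrix(x)
    print("d",A.inv().apply(np.array(p)-s["position"]).round(4),"a",np.degrees((A.inv()*B).as_rotvec()).round(2),"yaw now",round(yaw(),2),"t",s["clock"])
E
python3 - <<'E'
from m2 import *
print("ray",ray(t,481.9,279.8,.102)); print(tri((481.9,279.8),(273.5,179.8)))
print("expected rim pixels for centre:",)
c=ray(t,481.9,279.8,.102)
for z in(.104,.074): print(proj(t,[c[0],c[1],z]),proj(s,[c[0],c[1],z]))
print("bl",ray(t,404.9,297.7,.1),"wh",ray(t,416.5,242.9,.1),"purple",ray(t,532.5,279.8,.1))
delta((.42,.1,.25),0)
delta((c[0],c[1],.25),0)
E
```

```text
top [481.89823009 279.83185841] [474 272  17  17 226]
scene [273.52631579 179.77192982] [268 177  12   6  57]
ray [ 0.49836845 -0.31857707  0.102     ]
[ 0.49887227 -0.31906669  0.10147938]
expected rim pixels for centre:
[482.15826699 279.79208927] [273.93765437 178.98622681]
[478.37444382 279.90798789] [274.49531798 189.08994148]
bl [ 0.4640163 -0.1633381  0.1      ] wh [ 0.57445233 -0.18895524  0.1       ] purple [ 0.49729531 -0.42076971  0.1       ]
d [-0.3799 -0.3193 -0.0019] a [-6.0e-02  3.0e-02  7.5e+01] yaw now 75.0 t 0.1
d [-0.5639 -0.7034 -0.0015] a [-6.0e-02  3.0e-02  7.5e+01] yaw now 75.0 t 0.1
```

Call:
play_rows([
  {"dx": -0.38,"dy": -0.32,"dz": 0,"az": 75,"grip": 0},
  {"dx": -0.38,"dy": -0.32,"dz": 0,"az": 75,"grip": 0},
  {"dx": -0.38,"dy": -0.32,"dz": 0,"az": 75,"grip": 0},
  {"dx": -0.38,"dy": -0.32,"dz": 0,"az": 75,"grip": 0},
  {"dx": -0.38,"dy": -0.32,"dz": 0,"az": 75,"grip": 0},
  {"dx": -0.38,"dy": -0.32,"dz": 0,"az": 75,"grip": 0},
  {"dx": -0.38,"dy": -0.32,"dz": 0,"az": 75,"grip": 0},
  {"dx": -0.38,"dy": -0.32,"dz": 0,"az": 75,"grip": 0},
  {"dx": -0.38,"dy": -0.32,"dz": 0,"az": 75,"grip": 0},
  {"dx": -0.38,"dy": -0.32,"dz": 0,"az": 75,"grip": 0},
  {"dx": -0.38,"dy": -0.32,"dz": 0,"az": 75,"grip": 0},
  {"dx": -0.38,"dy": -0.32,"dz": 0,"az": 75,"grip": 0},
])

```text
invalid input at $.increments[0]: expected keys ax, ay, az, dx, dy, dz, grip
```

```bash
python3 - <<'E'
from h import *
print(r.get_state()["position"]); delta((.4985,-.319,.25),0)
E
```

```text
[0.13571653 0.50676646 0.24780332]
d [-0.5641 -0.7038 -0.0015] a [-6.0e-02  3.0e-02  7.5e+01] yaw now 75.0 t 0.1
```

Call:
play_rows([
  {"ax": 0,"ay": 0,"az": 75,"dx": -0.38,"dy": -0.32,"dz": 0,"grip": 0},
  {"ax": 0,"ay": 0,"az": 75,"dx": -0.38,"dy": -0.32,"dz": 0,"grip": 0},
  {"ax": 0,"ay": 0,"az": 75,"dx": -0.38,"dy": -0.32,"dz": 0,"grip": 0},
  {"ax": 0,"ay": 0,"az": 75,"dx": -0.38,"dy": -0.32,"dz": 0,"grip": 0},
  {"ax": 0,"ay": 0,"az": 75,"dx": -0.38,"dy": -0.32,"dz": 0,"grip": 0},
  {"ax": 0,"ay": 0,"az": 75,"dx": -0.38,"dy": -0.32,"dz": 0,"grip": 0},
  {"ax": 0,"ay": 0,"az": 75,"dx": -0.38,"dy": -0.32,"dz": 0,"grip": 0},
  {"ax": 0,"ay": 0,"az": 75,"dx": -0.38,"dy": -0.32,"dz": 0,"grip": 0},
  {"ax": 0,"ay": 0,"az": 75,"dx": -0.38,"dy": -0.32,"dz": 0,"grip": 0},
  {"ax": 0,"ay": 0,"az": 75,"dx": -0.38,"dy": -0.32,"dz": 0,"grip": 0},
  {"ax": 0,"ay": 0,"az": 75,"dx": -0.38,"dy": -0.32,"dz": 0,"grip": 0},
  {"ax": 0,"ay": 0,"az": 75,"dx": -0.38,"dy": -0.32,"dz": 0,"grip": 0},
])

```text
clock: 1.1
position: [0.4209, 0.0974, 0.2483]
ee_rot: [0.709, 0.705, 0.0, 0.0]
wrist_force: [0.7, 0.7, 0.3]
opening: 0.0855
gripper_force: 0.0
```

```bash
python3 - <<'E'
from h import *
print(r.get_state()["position"]); delta((.4985,-.319,.25),0)
E
```

```text
[0.42087791 0.09738918 0.24826586]
d [-0.416   0.0796 -0.0017] a [ 0.01  0.   -0.27] yaw now -0.27 t 1.1
```

Call:
play_rows([
  {"ax": 0,"ay": 0,"az": 0,"dx": -0.416,"dy": 0.08,"dz": 0,"grip": 0},
  {"ax": 0,"ay": 0,"az": 0,"dx": -0.416,"dy": 0.08,"dz": 0,"grip": 0},
  {"ax": 0,"ay": 0,"az": 0,"dx": -0.416,"dy": 0.08,"dz": 0,"grip": 0},
  {"ax": 0,"ay": 0,"az": 0,"dx": -0.416,"dy": 0.08,"dz": 0,"grip": 0},
  {"ax": 0,"ay": 0,"az": 0,"dx": -0.416,"dy": 0.08,"dz": 0,"grip": 0},
  {"ax": 0,"ay": 0,"az": 0,"dx": -0.416,"dy": 0.08,"dz": 0,"grip": 0},
  {"ax": 0,"ay": 0,"az": 0,"dx": -0.416,"dy": 0.08,"dz": 0,"grip": 0},
  {"ax": 0,"ay": 0,"az": 0,"dx": -0.416,"dy": 0.08,"dz": 0,"grip": 0},
  {"ax": 0,"ay": 0,"az": 0,"dx": -0.416,"dy": 0.08,"dz": 0,"grip": 0},
  {"ax": 0,"ay": 0,"az": 0,"dx": -0.416,"dy": 0.08,"dz": 0,"grip": 0},
  {"ax": 0,"ay": 0,"az": 0,"dx": -0.416,"dy": 0.08,"dz": 0,"grip": 0},
  {"ax": 0,"ay": 0,"az": 0,"dx": -0.416,"dy": 0.08,"dz": 0,"grip": 0},
])

```text
clock: 2.1
position: [0.4998, -0.319, 0.2471]
ee_rot: [0.708, 0.706, -0.0, -0.0]
wrist_force: [-1.0, 0.3, -0.4]
opening: 0.0851
gripper_force: 0.0
```

```bash
cat >> h.py <<'E'
def wrist(n=None):
    st=r.get_state(); im=r.get_image("wrist"); W=np.eye(4); W[:3,:3]=R.from_quat(st["ee_rot"]).as_matrix(); W[:3,3]=st["position"]
    im=dict(im); im["camera_from_world"]=np.linalg.inv(W@im["tool_from_camera"])
    if n: save(im,n)
    return im
E
python3 - <<'E'
from h import *
im=wrist('w1.png'); np.save('w1.npy',im,allow_pickle=True)
print(im["tool_from_camera"].round(3)); print(proj(im,[.4985,-.319,.104]),r.get_state()["position"])
f=im["frame"].astype(int); m=((f[:,:,0]>70)&(f[:,:,1]<0.32*f[:,:,0])&(f[:,:,2]<.4*f[:,:,0])).astype(np.uint8)
n,l,s,c=cv2.connectedComponentsWithStats(m)
for i in range(1,n):
    if s[i][4]>200: print(c[i],s[i],ray(im,*c[i],.104))
E
```

```text
[[-0.001 -0.957 -0.291  0.076]
 [ 1.    -0.001  0.    -0.001]
 [-0.    -0.291  0.957 -0.127]
 [ 0.     0.     0.     1.   ]]
[313.42284903 231.05493786] [ 0.49963965 -0.31701772  0.24732582]
[313.00930774 227.79813845] [ 289  205   49   47 1719] [ 0.49821172 -0.31655425  0.104     ]
[312.89822294 347.6720517 ] [ 293  329   42   38 1238] [ 0.49766278 -0.4155319   0.104     ]
```

View pics/w1.png

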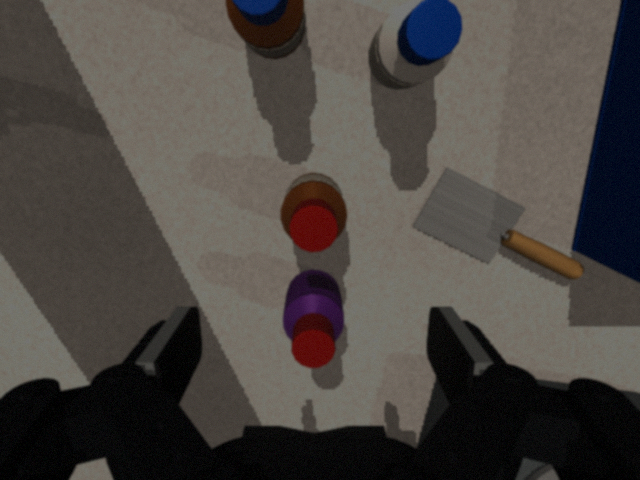

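The wrist view shows the red cap of the amber bottle at (313,228), with the purple look-alike behind it at (313,340). The fingers will straddle the cap along world x, clear of its neighbours.

Call:
play_rows([
  {"ax": 0,"ay": 0,"az": 0,"dx": -0.001,"dy": -0.001,"dz": 0.03,"grip": 0},
  {"ax": 0,"ay": 0,"az": 0,"dx": -0.001,"dy": -0.001,"dz": 0.06,"grip": 0},
  {"ax": 0,"ay": 0,"az": 0,"dx": -0.001,"dy": -0.001,"dz": 0.09,"grip": 0},
  {"ax": 0,"ay": 0,"az": 0,"dx": -0.001,"dy": -0.001,"dz": 0.115,"grip": 0},
  {"ax": 0,"ay": 0,"az": 0,"dx": -0.001,"dy": -0.001,"dz": 0.135,"grip": 0},
  {"ax": 0,"ay": 0,"az": 0,"dx": -0.001,"dy": -0.001,"dz": 0.15,"grip": 0},
  {"ax": 0,"ay": 0,"az": 0,"dx": -0.001,"dy": -0.001,"dz": 0.157,"grip": 0},
  {"ax": 0,"ay": 0,"az": 0,"dx": -0.001,"dy": -0.001,"dz": 0.157,"grip": 0},
  {"ax": 0,"ay": 0,"az": 0,"dx": -0.001,"dy": -0.001,"dz": 0.157,"grip": 0},
  {"ax": 0,"ay": 0,"az": 0,"dx": -0.001,"dy": -0.001,"dz": 0.157,"grip": 0},
])

```text
clock: 2.98
position: [0.4998, -0.3173, 0.0926]
ee_rot: [0.707, 0.707, 0.0, 0.001]
wrist_force: [-0.2, -0.6, 0.9]
opening: 0.0858
gripper_force: 0.0
```

```bash
python3 - <<'E'
from h import *
delta((.4985,-.3178,.09),0); s=r.get_state(); print(s["position"],s["wrist_force"])
E
```

```text
d [-0.0005 -0.0013  0.0026] a [0.08 0.06 0.03] yaw now 0.03 t 2.9833
[ 0.49975318 -0.31730876  0.09259336] [-0.15798331 -0.6102369   0.90812054]
```

Call:
play_rows([
  {"ax": 0,"ay": 0,"az": 0,"dx": -0.0005,"dy": -0.001,"dz": 0.002,"grip": 0.2},
  {"ax": 0,"ay": 0,"az": 0,"dx": -0.0005,"dy": -0.001,"dz": 0.002,"grip": 0.4},
  {"ax": 0,"ay": 0,"az": 0,"dx": -0.0005,"dy": -0.001,"dz": 0.002,"grip": 0.5},
  {"ax": 0,"ay": 0,"az": 0,"dx": -0.0005,"dy": -0.001,"dz": 0.002,"grip": 0.6},
  {"ax": 0,"ay": 0,"az": 0,"dx": -0.0005,"dy": -0.001,"dz": 0.002,"grip": 0.7},
  {"ax": 0,"ay": 0,"az": 0,"dx": -0.0005,"dy": -0.001,"dz": 0.002,"grip": 1},
  {"ax": 0,"ay": 0,"az": 0,"dx": -0.0005,"dy": -0.001,"dz": 0.002,"grip": 1},
  {"ax": 0,"ay": 0,"az": 0,"dx": -0.0005,"dy": -0.001,"dz": 0.002,"grip": 1},
  {"ax": 0,"ay": 0,"az": 0,"dx": -0.0005,"dy": -0.001,"dz": 0.002,"grip": 1},
  {"ax": 0,"ay": 0,"az": 0,"dx": -0.0005,"dy": -0.001,"dz": 0.002,"grip": 1},
])

```text
clock: 3.82
position: [0.4984, -0.3181, 0.0898]
ee_rot: [0.707, 0.707, 0.0, 0.0]
wrist_force: [0.3, 0.9, 5.6]
opening: 0.0344
gripper_force: 59.7
```

Call:
play_rows([
  {"ax": 0,"ay": 0,"az": 0,"dx": 0,"dy": 0,"dz": -0.01,"grip": 1},
  {"ax": 0,"ay": 0,"az": 0,"dx": 0,"dy": 0,"dz": -0.03,"grip": 1},
  {"ax": 0,"ay": 0,"az": 0,"dx": 0,"dy": 0,"dz": -0.06,"grip": 1},
  {"ax": 0,"ay": 0,"az": 0,"dx": 0,"dy": 0,"dz": -0.09,"grip": 1},
  {"ax": 0,"ay": 0,"az": 0,"dx": 0,"dy": 0,"dz": -0.12,"grip": 1},
  {"ax": 0,"ay": 0,"az": 0,"dx": 0,"dy": 0,"dz": -0.145,"grip": 1},
  {"ax": 0,"ay": 0,"az": 0,"dx": 0,"dy": 0,"dz": -0.16,"grip": 1},
  {"ax": 0,"ay": 0,"az": 0,"dx": 0,"dy": 0,"dz": -0.16,"grip": 1},
])

```text
clock: 4.48
position: [0.4992, -0.3187, 0.2531]
ee_rot: [0.707, 0.707, 0.0, 0.003]
wrist_force: [0.8, -0.7, -2.4]
opening: 0.0344
gripper_force: 60.5
```

```bash
python3 - <<'E'
from h import *
s=r.get_state(); print(s["position"],s["wrist_force"],s["opening"]); delta((.5867,.0665,.25),-8.2); delta((.5867,.0665,.25),0)
E
```

```text
[ 0.49917123 -0.31871714  0.25308216] [ 0.76608008 -0.73435009 -2.40140296] 0.03435626953863305
d [0.3852 0.0875 0.0022] a [0.24 0.17 8.2 ] yaw now 0.0 t 4.4833
d [0.3852 0.0875 0.0022] a [0.23 0.19 0.  ] yaw now 0.0 t 4.4833
```

Call:
play_rows([
  {"ax": 0,"ay": 0,"az": 0,"dx": 0.02,"dy": 0.0,"dz": 0,"grip": 1},
  {"ax": 0,"ay": 0,"az": 0,"dx": 0.05,"dy": 0.01,"dz": 0,"grip": 1},
  {"ax": 0,"ay": 0,"az": 2,"dx": 0.09,"dy": 0.02,"dz": 0,"grip": 1},
  {"ax": 0,"ay": 0,"az": 4,"dx": 0.13,"dy": 0.03,"dz": 0,"grip": 1},
  {"ax": 0,"ay": 0,"az": 6,"dx": 0.17,"dy": 0.04,"dz": 0,"grip": 1},
  {"ax": 0,"ay": 0,"az": 8,"dx": 0.21,"dy": 0.05,"dz": 0,"grip": 1},
  {"ax": 0,"ay": 0,"az": 8.2,"dx": 0.25,"dy": 0.06,"dz": 0,"grip": 1},
  {"ax": 0,"ay": 0,"az": 8.2,"dx": 0.285,"dy": 0.068,"dz": 0,"grip": 1},
  {"ax": 0,"ay": 0,"az": 8.2,"dx": 0.32,"dy": 0.075,"dz": 0,"grip": 1},
  {"ax": 0,"ay": 0,"az": 8.2,"dx": 0.35,"dy": 0.081,"dz": 0,"grip": 1},
  {"ax": 0,"ay": 0,"az": 8.2,"dx": 0.375,"dy": 0.085,"dz": 0,"grip": 1},
  {"ax": 0,"ay": 0,"az": 8.2,"dx": 0.385,"dy": 0.0875,"dz": 0,"grip": 1},
])

```text
clock: 5.48
position: [0.5848, 0.0705, 0.2478]
ee_rot: [0.755, 0.656, -0.001, -0.001]
wrist_force: [0.3, -0.1, -2.5]
opening: 0.0344
gripper_force: 60.5
```

```bash
python3 - <<'E'
from h import *
delta((.5867,.0665,.12),-8.2)
im=wrist('w2.png'); np.save('w2.npy',im,allow_pickle=True)
for q in [(.6659,.0551,.015),(.5867,.0665,.015),(.458,.085,.114)]: print(proj(im,q))
s=r.get_state(); print(s["position"],s["wrist_force"],s["opening"])
E
```

```text
d [-0.0038  0.0028  0.1277] a [-0.15 -0.04  0.16] yaw now -8.04 t 5.4833
[402.5781601  209.36155573]
[318.23718575 209.16855328]
[134.92508098 239.14579433]
[0.58516838 0.070703   0.24781912] [-0.65509519 -0.07950875 -3.52905986] 0.0345977490226166
```

View pics/w2.png

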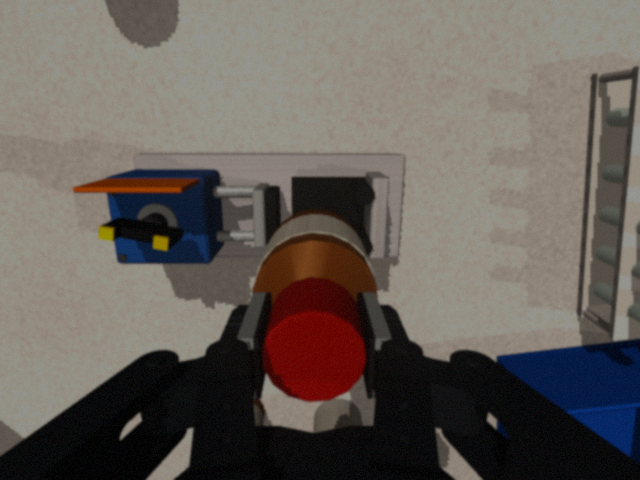

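The wrist view shows the bottle held upright above the clamp. The plate's far edge is centred at (402,208), matching the predicted (402.6,209.4), so the clamp pose is confirmed.

Call:
play_rows([
  {"ax": 0,"ay": 0,"az": 0,"dx": -0.002,"dy": 0.0015,"dz": 0.015,"grip": 1},
  {"ax": 0,"ay": 0,"az": 0,"dx": -0.003,"dy": 0.002,"dz": 0.04,"grip": 1},
  {"ax": 0,"ay": 0,"az": 0,"dx": -0.003,"dy": 0.002,"dz": 0.06,"grip": 1},
  {"ax": 0,"ay": 0,"az": 0,"dx": -0.003,"dy": 0.002,"dz": 0.07,"grip": 1},
  {"ax": 0,"ay": 0,"az": 0,"dx": -0.003,"dy": 0.002,"dz": 0.07,"grip": 1},
  {"ax": 0,"ay": 0,"az": 0,"dx": -0.003,"dy": 0.002,"dz": 0.07,"grip": 1},
])

```text
clock: 6.03
position: [0.5868, 0.0634, 0.1791]
ee_rot: [0.756, 0.655, -0.001, -0.0]
wrist_force: [0.1, -0.7, -3.1]
opening: 0.0342
gripper_force: 60.5
```

```bash
python3 - <<'E'
from h import *
delta((.5867,.0665,.105),-8.2); s=r.get_state(); print(s["position"],s["wrist_force"])
E
```

```text
d [ 0.0031 -0.0004  0.0741] a [-0.07  0.02 -0.04] yaw now -8.24 t 6.0333
[0.58678579 0.06337739 0.17907731] [ 0.05433907 -0.68361356 -3.14337067]
```

Call:
play_rows([
  {"ax": 0,"ay": 0,"az": 0,"dx": 0.002,"dy": 0,"dz": 0.015,"grip": 1},
  {"ax": 0,"ay": 0,"az": 0,"dx": 0.003,"dy": 0,"dz": 0.03,"grip": 1},
  {"ax": 0,"ay": 0,"az": 0,"dx": 0.003,"dy": 0,"dz": 0.045,"grip": 1},
  {"ax": 0,"ay": 0,"az": 0,"dx": 0.003,"dy": 0,"dz": 0.057,"grip": 1},
  {"ax": 0,"ay": 0,"az": 0,"dx": 0.003,"dy": 0,"dz": 0.064,"grip": 1},
  {"ax": 0,"ay": 0,"az": 0,"dx": 0.003,"dy": 0,"dz": 0.068,"grip": 1},
  {"ax": 0,"ay": 0,"az": 0,"dx": 0.003,"dy": 0,"dz": 0.07,"grip": 1},
  {"ax": 0,"ay": 0,"az": 0,"dx": 0.003,"dy": 0,"dz": 0.07,"grip": 1},
  {"ax": 0,"ay": 0,"az": 0,"dx": 0.003,"dy": 0,"dz": 0.07,"grip": 1},
])

```text
clock: 6.78
position: [0.5881, 0.0668, 0.1101]
ee_rot: [0.756, 0.655, 0.0, 0.0]
wrist_force: [-0.1, 0.7, -1.9]
opening: 0.0343
gripper_force: 60.5
```

```bash
python3 - <<'E'
from h import *
delta((.5867,.0665,.105),-8.2); s=r.get_state(); print(s["position"],s["wrist_force"])
im=r.get_image("scene"); save(im,'s1.png')
E
```

```text
d [-0.0005 -0.0014  0.0051] a [ 0.07 -0.01 -0.  ] yaw now -8.2 t 6.7833
[0.58814499 0.06682209 0.11010627] [-0.11831453  0.74809045 -1.87513477]
```

Now lower the last 5 mm in 1 mm steps.

Call:
play_rows([
  {"ax": 0,"ay": 0,"az": 0,"dx": 0,"dy": -0.001,"dz": 0.001,"grip": 1},
  {"ax": 0,"ay": 0,"az": 0,"dx": 0,"dy": -0.001,"dz": 0.002,"grip": 1},
  {"ax": 0,"ay": 0,"az": 0,"dx": 0,"dy": -0.001,"dz": 0.003,"grip": 1},
  {"ax": 0,"ay": 0,"az": 0,"dx": 0,"dy": -0.001,"dz": 0.004,"grip": 1},
  {"ax": 0,"ay": 0,"az": 0,"dx": 0,"dy": -0.001,"dz": 0.0045,"grip": 1},
  {"ax": 0,"ay": 0,"az": 0,"dx": 0,"dy": -0.001,"dz": 0.005,"grip": 1},
  {"ax": 0,"ay": 0,"az": 0,"dx": 0,"dy": -0.001,"dz": 0.005,"grip": 1},
  {"ax": 0,"ay": 0,"az": 0,"dx": 0,"dy": -0.001,"dz": 0.005,"grip": 1},
])

```text
clock: 7.5
position: [0.5868, 0.067, 0.1048]
ee_rot: [0.756, 0.655, 0.0, 0.0]
wrist_force: [-1.2, -0.1, 5.5]
opening: 0.0344
gripper_force: 61.2
```

Call:
play_rows([
  {"ax": 0,"ay": 0,"az": 0,"dx": 0,"dy": 0,"dz": 0,"grip": 0.55},
  {"ax": 0,"ay": 0,"az": 0,"dx": 0,"dy": 0,"dz": 0,"grip": 0.5},
  {"ax": 0,"ay": 0,"az": 0,"dx": 0,"dy": 0,"dz": 0,"grip": 0.4},
  {"ax": 0,"ay": 0,"az": 0,"dx": 0,"dy": 0,"dz": 0,"grip": 0.3},
  {"ax": 0,"ay": 0,"az": 0,"dx": 0,"dy": 0,"dz": 0,"grip": 0.2},
  {"ax": 0,"ay": 0,"az": 0,"dx": 0,"dy": 0,"dz": 0,"grip": 0.2},
])

```text
clock: 8.0
position: [0.5866, 0.067, 0.1042]
ee_rot: [0.756, 0.655, -0.0, -0.0]
wrist_force: [-1.0, 0.3, -0.1]
opening: 0.0686
gripper_force: 0.0
```

Call:
play_rows([
  {"ax": 0,"ay": 0,"az": 0,"dx": 0,"dy": 0,"dz": -0.015,"grip": 0.2},
  {"ax": 0,"ay": 0,"az": 0,"dx": 0,"dy": 0,"dz": -0.04,"grip": 0.2},
  {"ax": 0,"ay": 0,"az": 0,"dx": 0,"dy": 0,"dz": -0.07,"grip": 0.2},
  {"ax": 0,"ay": 0,"az": 0,"dx": 0,"dy": 0,"dz": -0.1,"grip": 0.2},
  {"ax": 0,"ay": 0,"az": 0,"dx": 0,"dy": 0,"dz": -0.12,"grip": 0.2},
  {"ax": 0,"ay": 0,"az": 0,"dx": 0,"dy": 0,"dz": -0.12,"grip": 0.2},
])

```text
clock: 8.5
position: [0.5888, 0.067, 0.229]
ee_rot: [0.756, 0.655, 0.003, 0.002]
wrist_force: [-0.2, -0.2, 1.0]
opening: 0.0682
gripper_force: 0.0
```

```bash
python3 - <<'E'
from h import *
s=r.get_state(); print(s["position"],s["opening"]); delta((.458,.085,.19),71.1)
im=wrist(); f=im["frame"].astype(int); m=((f[:,:,0]>70)&(f[:,:,1]<0.32*f[:,:,0])&(f[:,:,2]<.4*f[:,:,0])).astype(np.uint8)
n,l,st,c=cv2.connectedComponentsWithStats(m)
for i in range(1,n):
    if st[i][4]>200: print(c[i],st[i],ray(im,*c[i],.119))
E
```

```text
[0.58883796 0.06703333 0.22897894] 0.06815196569159812
d [-0.0009 -0.1323  0.0381] a [  0.37   0.23 -79.3 ] yaw now -8.2 t 8.5
[310.530836   243.34947465] [ 284  218   54   52 2189] [0.5865058  0.06838962 0.119     ]
```

Call:
play_rows([
  {"ax": 0,"ay": 0,"az": -7,"dx": 0,"dy": -0.015,"dz": 0,"grip": 0.5},
  {"ax": 0,"ay": 0,"az": -14,"dx": 0,"dy": -0.035,"dz": 0,"grip": 0.77},
  {"ax": 0,"ay": 0,"az": -21,"dx": 0,"dy": -0.055,"dz": 0,"grip": 0.77},
  {"ax": 0,"ay": 0,"az": -28,"dx": 0,"dy": -0.075,"dz": 0,"grip": 0.77},
  {"ax": 0,"ay": 0,"az": -35,"dx": 0,"dy": -0.095,"dz": 0,"grip": 0.77},
  {"ax": 0,"ay": 0,"az": -42,"dx": 0,"dy": -0.115,"dz": 0,"grip": 0.77},
  {"ax": 0,"ay": 0,"az": -49,"dx": -0.001,"dy": -0.13,"dz": 0,"grip": 0.77},
  {"ax": 0,"ay": 0,"az": -56,"dx": -0.001,"dy": -0.132,"dz": 0,"grip": 0.77},
  {"ax": 0,"ay": 0,"az": -63,"dx": -0.001,"dy": -0.132,"dz": 0,"grip": 0.77},
  {"ax": 0,"ay": 0,"az": -70,"dx": -0.001,"dy": -0.132,"dz": 0,"grip": 0.77},
  {"ax": 0,"ay": 0,"az": -77,"dx": -0.001,"dy": -0.132,"dz": 0,"grip": 0.77},
  {"ax": 0,"ay": 0,"az": -79,"dx": -0.001,"dy": -0.132,"dz": 0,"grip": 0.77},
])

```text
clock: 9.55
position: [0.4551, 0.0848, 0.2233]
ee_rot: [0.163, 0.987, -0.0, -0.001]
wrist_force: [0.2, 0.2, 0.3]
opening: 0.0198
gripper_force: 0.0
```

```bash
cat > k.py <<'E'
from h import *
def knob(z=.114):
    im=wrist(); h=cv2.cvtColor(im["frame"],cv2.COLOR_RGB2HSV); m=cv2.inRange(h,(20,140,70),(35,255,255)); n,l,st,c=cv2.connectedComponentsWithStats(m)
    o=sorted([(st[i][4],i) for i in range(1,n)])[::-1][:2]; p=[ray(im,*c[i],z) for _,i in o]
    p.sort(key=lambda q:-q[0]); d=p[0]-p[1]; print("tips",[q.round(4)[:2] for q in p],"mid",((p[0]+p[1])/2).round(4)[:2],"len",np.linalg.norm(d).round(4),"ang",np.degrees(np.arctan2(d[1],d[0])).round(2),[(st[i][:2],a) for a,i in o]); return im
E
python3 - <<'E'
from k import *
s=r.get_state(); print(s["position"],s["opening"],s["joint_pos"].round(2)); delta((.458,.085,.1),71.1)
im=knob(); save(im,'w3.png'); np.save('w3.npy',im,allow_pickle=True)
E
```

```text
[0.4551051  0.08484584 0.22325832] 0.019776596046800828 [ 0.03  0.19 -0.35  1.03 -0.    0.35]
d [-0.0029  0.0012  0.1233] a [-0.03 -0.09  0.11] yaw now 71.21 t 9.55
tips [array([0.4763, 0.08  ]), array([0.44 , 0.092])] mid [0.4582 0.086 ] len 0.0382 ang -18.39 [(array([307, 212], dtype=int32), np.int32(259)), (array([308, 269], dtype=int32), np.int32(217))]
```

View pics/w3.png

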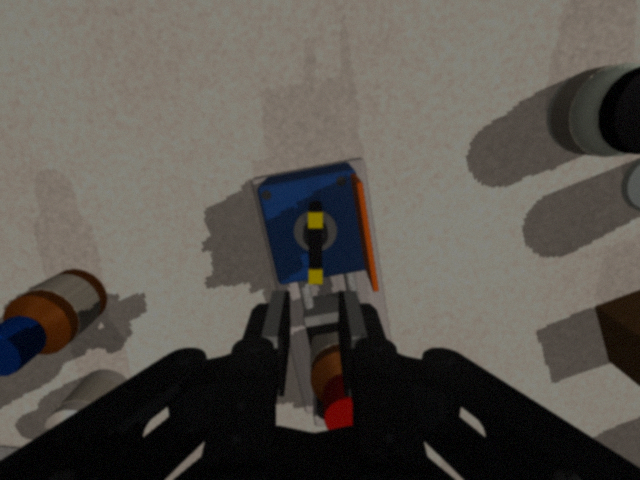

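The wrist view shows the knob's yellow tips at (315,219) and (315,276), the blade upright between the fingers, and the guard on the right at (368,235). The guard is clear of the narrowed fingers.

Call:
play_rows([
  {"ax": 0,"ay": 0,"az": 0,"dx": -0.002,"dy": 0.001,"dz": 0.02,"grip": 0.77},
  {"ax": 0,"ay": 0,"az": 0,"dx": -0.002,"dy": 0.001,"dz": 0.045,"grip": 0.77},
  {"ax": 0,"ay": 0,"az": 0,"dx": -0.002,"dy": 0.001,"dz": 0.065,"grip": 0.77},
  {"ax": 0,"ay": 0,"az": 0,"dx": -0.002,"dy": 0.001,"dz": 0.075,"grip": 0.77},
  {"ax": 0,"ay": 0,"az": 0,"dx": -0.002,"dy": 0.001,"dz": 0.075,"grip": 0.77},
  {"ax": 0,"ay": 0,"az": 0,"dx": -0.002,"dy": 0.001,"dz": 0.075,"grip": 0.77},
])

```text
clock: 10.1
position: [0.4573, 0.0851, 0.1486]
ee_rot: [0.167, 0.986, -0.0, -0.001]
wrist_force: [0.5, -0.1, 0.2]
opening: 0.0191
gripper_force: 0.0
```

```bash
python3 - <<'E'
from k import *
s=r.get_state(); print(s["position"],s["opening"]); delta((.458,.0855,.101),71.3); knob()
E
```

```text
[0.45728227 0.08512008 0.14864262] 0.01912265260966866
d [-0.0006  0.0006  0.0476] a [-0.04 -0.11 -0.55] yaw now 70.75 t 10.1
tips [array([0.4768, 0.0799]), array([0.4402, 0.0919])] mid [0.4585 0.0859] len 0.0386 ang -18.21 [(array([302, 246], dtype=int32), np.int32(511)), (array([305, 323], dtype=int32), np.int32(399))]
```

Call:
play_rows([
  {"ax": 0,"ay": 0,"az": -0.8,"dx": -0.001,"dy": 0.001,"dz": 0.01,"grip": 0.77},
  {"ax": 0,"ay": 0,"az": -0.8,"dx": -0.001,"dy": 0.001,"dz": 0.022,"grip": 0.77},
  {"ax": 0,"ay": 0,"az": -0.8,"dx": -0.001,"dy": 0.001,"dz": 0.032,"grip": 0.77},
  {"ax": 0,"ay": 0,"az": -0.8,"dx": -0.001,"dy": 0.001,"dz": 0.04,"grip": 0.77},
  {"ax": 0,"ay": 0,"az": -0.8,"dx": -0.001,"dy": 0.001,"dz": 0.045,"grip": 0.77},
  {"ax": 0,"ay": 0,"az": -0.8,"dx": -0.001,"dy": 0.001,"dz": 0.047,"grip": 0.77},
  {"ax": 0,"ay": 0,"az": -0.8,"dx": -0.001,"dy": 0.001,"dz": 0.047,"grip": 0.77},
])

```text
clock: 10.73
position: [0.4594, 0.0858, 0.1024]
ee_rot: [0.16, 0.987, -0.0, 0.0]
wrist_force: [1.4, -0.9, -1.0]
opening: 0.0192
gripper_force: 0.0
```

```bash
python3 - <<'E'
from k import *
s=r.get_state(); print(s["position"],s["opening"],s["wrist_force"],s["ft_torque"]); delta((.4583,.0857,.101),71.6); knob()
E
```

```text
[0.45939969 0.08575187 0.10237344] 0.01916696252631404 [ 1.3668722  -0.89550418 -0.99326416] [-0.01272329  0.00666916  0.02333765]
d [ 0.001  -0.0004  0.0014] a [-0.    0.   -0.01] yaw now 71.59 t 10.7333
tips [array([0.477 , 0.0792]), array([0.4404, 0.0917])] mid [0.4587 0.0855] len 0.0387 ang -18.9 [(array([295, 284], dtype=int32), np.int32(925)), (array([296, 383], dtype=int32), np.int32(672))]
```

Call:
play_rows([
  {"ax": 0,"ay": 0,"az": 0,"dx": 0.0005,"dy": 0,"dz": 0.001,"grip": 0.85},
  {"ax": 0,"ay": 0,"az": 0,"dx": 0.0005,"dy": 0,"dz": 0.001,"grip": 0.9},
  {"ax": 0,"ay": 0,"az": 0,"dx": 0.0005,"dy": 0,"dz": 0.001,"grip": 1},
  {"ax": 0,"ay": 0,"az": 0,"dx": 0.0005,"dy": 0,"dz": 0.001,"grip": 1},
  {"ax": 0,"ay": 0,"az": 0,"dx": 0.0005,"dy": 0,"dz": 0.001,"grip": 1},
  {"ax": 0,"ay": 0,"az": 0,"dx": 0.0005,"dy": 0,"dz": 0.001,"grip": 1},
])

```text
clock: 11.28
position: [0.4591, 0.0845, 0.1023]
ee_rot: [0.16, 0.987, -0.002, 0.001]
wrist_force: [-3.5, -8.6, 8.9]
opening: 0.0082
gripper_force: 67.3
```

```bash
cat >> k.py <<'E'
def st():
    s=r.get_state(); print(s["clock"],s["position"].round(4),"op",round(s["opening"],4),"F",s["wrist_force"].round(2),"T",s["ft_torque"].round(4),"yaw",round(yaw(),2),"j6",s["joint_pos"][5].round(3))
E
python3 - <<'E'
from k import *
st(); knob()
E
```

```text
11.2833 [0.4591 0.0845 0.1023] op 0.0082 F [-3.47 -8.59  8.93] T [-1.6234  0.6639 -0.1695] yaw 71.54 j6 0.35
tips [array([0.4774, 0.0793]), array([0.4402, 0.0917])] mid [0.4588 0.0855] len 0.0391 ang -18.46 [(array([298, 284], dtype=int32), np.int32(906)), (array([300, 387], dtype=int32), np.int32(630))]
```

Call:
play_rows([
  {"ax": 0,"ay": 0,"az": 0,"dx": 0,"dy": -0.001,"dz": -0.0005,"grip": 1},
  {"ax": 0,"ay": 0,"az": 3,"dx": 0,"dy": -0.001,"dz": -0.0005,"grip": 1},
  {"ax": 0,"ay": 0,"az": 6,"dx": 0,"dy": -0.001,"dz": -0.0005,"grip": 1},
  {"ax": 0,"ay": 0,"az": 9,"dx": 0,"dy": -0.001,"dz": -0.0005,"grip": 1},
  {"ax": 0,"ay": 0,"az": 12,"dx": 0,"dy": -0.001,"dz": -0.0005,"grip": 1},
  {"ax": 0,"ay": 0,"az": 15,"dx": 0,"dy": -0.001,"dz": -0.0005,"grip": 1},
  {"ax": 0,"ay": 0,"az": 18,"dx": 0,"dy": -0.001,"dz": -0.0005,"grip": 1},
  {"ax": 0,"ay": 0,"az": 20,"dx": 0,"dy": -0.001,"dz": -0.0005,"grip": 1},
  {"ax": 0,"ay": 0,"az": 20,"dx": 0,"dy": -0.001,"dz": -0.0005,"grip": 1},
  {"ax": 0,"ay": 0,"az": 20,"dx": 0,"dy": -0.001,"dz": -0.0005,"grip": 1},
  {"ax": 0,"ay": 0,"az": 20,"dx": 0,"dy": -0.001,"dz": -0.0005,"grip": 1},
])

```text
clock: 12.25
position: [0.459, 0.0843, 0.1023]
ee_rot: [0.329, 0.944, -0.001, 0.001]
wrist_force: [-0.1, -5.0, 4.6]
opening: 0.0077
gripper_force: 68.2
```

```bash
python3 - <<'E'
from k import *
st(); knob()
E
```

```text
12.25 [0.459  0.0843 0.1023] op 0.0077 F [-0.08 -4.97  4.6 ] T [-1.0714 -0.0365 -0.0335] yaw 51.63 j6 0.696
tips [array([0.4739, 0.0731]), array([0.4432, 0.0974])] mid [0.4586 0.0852] len 0.0392 ang -38.29 [(array([299, 284], dtype=int32), np.int32(902)), (array([301, 388], dtype=int32), np.int32(579))]
```

Call:
play_rows([
  {"ax": 0,"ay": 0,"az": 2,"dx": -0.0003,"dy": -0.0005,"dz": -0.0005,"grip": 1},
  {"ax": 0,"ay": 0,"az": 4,"dx": -0.0003,"dy": -0.0005,"dz": -0.0005,"grip": 1},
  {"ax": 0,"ay": 0,"az": 6,"dx": -0.0003,"dy": -0.0005,"dz": -0.0005,"grip": 1},
  {"ax": 0,"ay": 0,"az": 8,"dx": -0.0003,"dy": -0.0005,"dz": -0.0005,"grip": 1},
  {"ax": 0,"ay": 0,"az": 10,"dx": -0.0003,"dy": -0.0005,"dz": -0.0005,"grip": 1},
  {"ax": 0,"ay": 0,"az": 12,"dx": -0.0003,"dy": -0.0005,"dz": -0.0005,"grip": 1},
  {"ax": 0,"ay": 0,"az": 14,"dx": -0.0003,"dy": -0.0005,"dz": -0.0005,"grip": 1},
  {"ax": 0,"ay": 0,"az": 15,"dx": -0.0003,"dy": -0.0005,"dz": -0.0005,"grip": 1},
  {"ax": 0,"ay": 0,"az": 15,"dx": -0.0003,"dy": -0.0005,"dz": -0.0005,"grip": 1},
])

```text
clock: 13.05
position: [0.4589, 0.0842, 0.1024]
ee_rot: [0.449, 0.893, -0.0, 0.001]
wrist_force: [2.7, -4.9, -4.1]
opening: 0.0075
gripper_force: 67.0
```

```bash
python3 - <<'E'
from k import *
st(); knob(); st()
E
```

```text
13.05 [0.4589 0.0842 0.1024] op 0.0075 F [ 2.67 -4.89 -4.15] T [-0.7588 -0.6419  0.1679] yaw 36.6 j6 0.957
tips [array([0.47  , 0.0694]), array([0.4466, 0.1007])] mid [0.4583 0.085 ] len 0.0391 ang -53.32 [(array([299, 283], dtype=int32), np.int32(907)), (array([302, 388], dtype=int32), np.int32(549))]
13.1 [0.4589 0.0842 0.1024] op 0.0077 F [ 3.5  -4.09 -4.17] T [-0.818  -0.7155  0.1542] yaw 36.66 j6 0.956
```

Call:
play_rows([
  {"ax": 0,"ay": 0,"az": 2,"dx": 0,"dy": 0,"dz": 0.0003,"grip": 1},
  {"ax": 0,"ay": 0,"az": 4,"dx": 0,"dy": 0,"dz": 0.0003,"grip": 1},
  {"ax": 0,"ay": 0,"az": 6,"dx": 0,"dy": 0,"dz": 0.0003,"grip": 1},
  {"ax": 0,"ay": 0,"az": 8,"dx": 0,"dy": 0,"dz": 0.0003,"grip": 1},
  {"ax": 0,"ay": 0,"az": 10,"dx": 0,"dy": 0,"dz": 0.0003,"grip": 1},
  {"ax": 0,"ay": 0,"az": 12,"dx": 0,"dy": 0,"dz": 0.0003,"grip": 1},
  {"ax": 0,"ay": 0,"az": 12,"dx": 0,"dy": 0,"dz": 0.0003,"grip": 1},
  {"ax": 0,"ay": 0,"az": 12,"dx": 0,"dy": 0,"dz": 0.0003,"grip": 1},
])

```text
clock: 13.77
position: [0.4588, 0.0841, 0.1024]
ee_rot: [0.54, 0.842, -0.0, 0.001]
wrist_force: [1.3, -4.4, 2.8]
opening: 0.0074
gripper_force: 68.3
```

```bash
python3 - <<'E'
from k import *
st(); knob(); st()
E
```

```text
13.7667 [0.4588 0.0841 0.1024] op 0.0074 F [ 1.29 -4.36  2.79] T [-1.0388 -0.3337  0.0202] yaw 24.69 j6 1.165
tips [array([0.4659, 0.0673]), array([0.4499, 0.1027])] mid [0.4579 0.085 ] len 0.0389 ang -65.67 [(array([299, 283], dtype=int32), np.int32(910)), (array([301, 384], dtype=int32), np.int32(621))]
13.8167 [0.4588 0.0841 0.1023] op 0.0079 F [ 0.74 -5.12  2.38] T [-1.1248 -0.4036  0.0347] yaw 24.68 j6 1.165
```

```bash
cat >> k.py <<'E'
def cap():
    o=[]
    for n,bx in(("top",None),("scene",None)):
        im=r.get_image(n); p=proj(im,[.592,.0665,.104]); f=im["frame"].astype(float); x,y=p.round().astype(int); w=22
        g=f[y-w:y+w,x-w:x+w]; m=(g[:,:,0]>70)&(g[:,:,1]<.32*g[:,:,0])&(g[:,:,2]<.4*g[:,:,0]); wt=np.clip(g[:,:,0]-1.5*(g[:,:,1]+g[:,:,2])/2,0,None)*cv2.dilate(m.astype(np.uint8),np.ones((3,3)))
        yy,xx=np.mgrid[y-w:y+w,x-w:x+w]
        if m.sum()>10:
            u,v=(wt*xx).sum()/wt.sum(),(wt*yy).sum()/wt.sum(); q=ray(im,u,v,.117); d=np.array([np.cos(np.radians(8.1)),-np.sin(np.radians(8.1))])
            o.append((n,int(m.sum()),round(u,2),round(v,2),"clampx",round(1000*((q[:2]-[.4584,.085])@d)-75,2)))
        else: o.append((n,"none"))
        np.save(n+"1.npy",im,allow_pickle=True)
    print(o)
E
python3 - <<'E'
from k import *
st(); cap()
import numpy as np
t=np.load('top1.npy',allow_pickle=True).item(); s=np.load('scene1.npy',allow_pickle=True).item()
a=t["frame"][190:330,230:340,::-1]; b=s["frame"][200:330,260:430,::-1]
a=cv2.resize(a,None,fx=4,fy=4,interpolation=cv2.INTER_CUBIC)[:520,:330]; b=cv2.resize(b,None,fx=2.7,fy=2.7,interpolation=cv2.INTER_CUBIC)
c=np.zeros((560,330+b.shape[1],3),np.uint8); c[:a.shape[0],:330]=a; c[:b.shape[0],330:]=b; cv2.imwrite('pics/c1.png',cv2.convertScaleAbs(c,alpha=1.4)); print(c.shape)
E
```

```text
13.8167 [0.4588 0.0841 0.1023] op 0.0079 F [ 0.74 -5.12  2.38] T [-1.1248 -0.4036  0.0347] yaw 24.68 j6 1.165
[('top', 'none'), ('scene', 174, np.float64(333.47), np.float64(255.93), 'clampx', np.float64(60.29))]
(560, 789, 3)
```

View pics/c1.png

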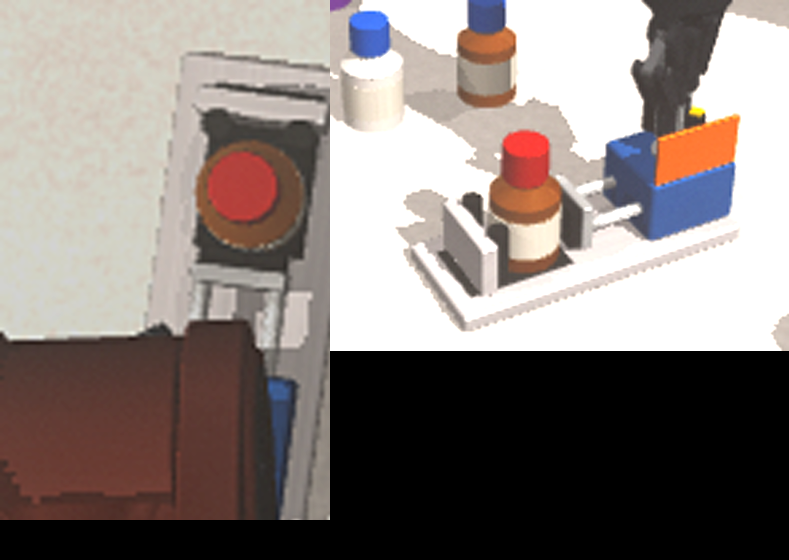

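The crop shows the bottle standing upright in the bay at top-image pixel (290,237), with the pad near its back and a few millimetres left to the posts. The cap is visible in both fixed cameras.

```bash
sed -i 's/(g\[:,:,0\]>70)&(g\[:,:,1\]<.32\*g\[:,:,0\])&(g\[:,:,2\]<.4\*g\[:,:,0\])/(g[:,:,0]>70)\&(g[:,:,1]<.42*g[:,:,0])\&(g[:,:,2]>.15*g[:,:,0])\&(g[:,:,2]<.45*g[:,:,0])/' k.py; python3 - <<'E'
from k import *
cap(); cap()
t=np.load('top1.npy',allow_pickle=True).item()["frame"]; print(t[237,288:294],t[250,290])
E
```

```text
[('top', 228, np.float64(289.95), np.float64(236.26), 'clampx', np.float64(57.36)), ('scene', 271, np.float64(333.06), np.float64(257.33), 'clampx', np.float64(63.36))]
[('top', 227, np.float64(289.95), np.float64(236.27), 'clampx', np.float64(57.35)), ('scene', 270, np.float64(333.06), np.float64(257.33), 'clampx', np.float64(63.36))]
[[129  47  43]
 [128  46  43]
 [128  47  43]
 [127  46  42]
 [127  46  42]
 [128  45  41]] [88 58 40]
```

Call:
play_rows([
  {"ax": 0,"ay": 0,"az": 1,"dx": 0,"dy": 0,"dz": 0,"grip": 1},
  {"ax": 0,"ay": 0,"az": 2,"dx": 0,"dy": 0,"dz": 0,"grip": 1},
  {"ax": 0,"ay": 0,"az": 3,"dx": 0,"dy": 0,"dz": 0,"grip": 1},
  {"ax": 0,"ay": 0,"az": 4,"dx": 0,"dy": 0,"dz": 0,"grip": 1},
  {"ax": 0,"ay": 0,"az": 5,"dx": 0,"dy": 0,"dz": 0,"grip": 1},
  {"ax": 0,"ay": 0,"az": 6,"dx": 0,"dy": 0,"dz": 0,"grip": 1},
])

```text
clock: 14.62
position: [0.4588, 0.0841, 0.1024]
ee_rot: [0.583, 0.812, -0.0, 0.001]
wrist_force: [0.5, -4.2, 2.6]
opening: 0.0075
gripper_force: 68.5
```

```bash
python3 - <<'E'
from k import *
st(); cap(); st()
E
```

```text
14.6167 [0.4588 0.0841 0.1024] op 0.0075 F [ 0.53 -4.2   2.6 ] T [-1.1326 -0.3117  0.3434] yaw 18.65 j6 1.27
[('top', 224, np.float64(290.12), np.float64(235.74), 'clampx', np.float64(58.46)), ('scene', 270, np.float64(332.55), np.float64(257.53), 'clampx', np.float64(64.59))]
14.7167 [0.4588 0.0841 0.1023] op 0.008 F [ 0.96 -4.89  2.72] T [-1.1162 -0.3248  0.1645] yaw 18.66 j6 1.27
```

Call:
play_rows([
  {"ax": 0,"ay": 0,"az": 1,"dx": 0,"dy": 0,"dz": 0,"grip": 1},
  {"ax": 0,"ay": 0,"az": 2,"dx": 0,"dy": 0,"dz": 0,"grip": 1},
  {"ax": 0,"ay": 0,"az": 3,"dx": 0,"dy": 0,"dz": 0,"grip": 1},
  {"ax": 0,"ay": 0,"az": 4,"dx": 0,"dy": 0,"dz": 0,"grip": 1},
  {"ax": 0,"ay": 0,"az": 5,"dx": 0,"dy": 0,"dz": 0,"grip": 1},
  {"ax": 0,"ay": 0,"az": 6,"dx": 0,"dy": 0,"dz": 0,"grip": 1},
])

```text
clock: 15.22
position: [0.4588, 0.0841, 0.1023]
ee_rot: [0.625, 0.781, -0.0, 0.001]
wrist_force: [0.7, -4.9, 3.4]
opening: 0.0075
gripper_force: 68.6
```

```bash
python3 - <<'E'
from k import *
st(); cap(); st()
E
```

```text
15.2167 [0.4588 0.0841 0.1023] op 0.0075 F [ 0.67 -4.92  3.39] T [-1.1987 -0.2549  0.3912] yaw 12.66 j6 1.375
[('top', 225, np.float64(290.2), np.float64(235.07), 'clampx', np.float64(59.8)), ('scene', 277, np.float64(331.95), np.float64(257.66), 'clampx', np.float64(65.87))]
15.3167 [0.4588 0.0841 0.1023] op 0.0076 F [ 0.68 -5.61  3.63] T [-1.1407 -0.3402  0.249 ] yaw 12.65 j6 1.375
```

Call:
play_rows([
  {"ax": 0,"ay": 0,"az": 1,"dx": 0,"dy": 0,"dz": 0,"grip": 1},
  {"ax": 0,"ay": 0,"az": 2,"dx": 0,"dy": 0,"dz": 0,"grip": 1},
  {"ax": 0,"ay": 0,"az": 3,"dx": 0,"dy": 0,"dz": 0,"grip": 1},
  {"ax": 0,"ay": 0,"az": 4,"dx": 0,"dy": 0,"dz": 0,"grip": 1},
  {"ax": 0,"ay": 0,"az": 5,"dx": 0,"dy": 0,"dz": 0,"grip": 1},
  {"ax": 0,"ay": 0,"az": 6,"dx": 0,"dy": 0,"dz": 0,"grip": 1},
])

```text
clock: 15.82
position: [0.4587, 0.0841, 0.1024]
ee_rot: [0.665, 0.747, -0.0, 0.0]
wrist_force: [1.6, -5.0, 4.0]
opening: 0.0082
gripper_force: 68.6
```

```bash
python3 - <<'E'
from k import *
st(); cap(); st()
E
```

```text
15.8167 [0.4587 0.0841 0.1024] op 0.0082 F [ 1.57 -4.96  3.97] T [-1.2457 -0.2674  0.3297] yaw 6.65 j6 1.48
[('top', 221, np.float64(290.36), np.float64(234.46), 'clampx', np.float64(61.07)), ('scene', 270, np.float64(331.45), np.float64(257.75), 'clampx', np.float64(66.91))]
15.9167 [0.4587 0.0841 0.1023] op 0.0081 F [ 1.27 -4.93  3.87] T [-1.1848 -0.2661  0.187 ] yaw 6.66 j6 1.479
```

Call:
play_rows([
  {"ax": 0,"ay": 0,"az": 1,"dx": 0,"dy": 0,"dz": 0,"grip": 1},
  {"ax": 0,"ay": 0,"az": 2,"dx": 0,"dy": 0,"dz": 0,"grip": 1},
  {"ax": 0,"ay": 0,"az": 3,"dx": 0,"dy": 0,"dz": 0,"grip": 1},
  {"ax": 0,"ay": 0,"az": 4,"dx": 0,"dy": 0,"dz": 0,"grip": 1},
  {"ax": 0,"ay": 0,"az": 5,"dx": 0,"dy": 0,"dz": 0,"grip": 1},
  {"ax": 0,"ay": 0,"az": 6,"dx": 0,"dy": 0,"dz": 0,"grip": 1},
])

```text
clock: 16.42
position: [0.4587, 0.0841, 0.1023]
ee_rot: [0.703, 0.711, -0.0, 0.0]
wrist_force: [1.2, -5.3, 2.6]
opening: 0.008
gripper_force: 68.7
```

```bash
python3 - <<'E'
from k import *
st(); cap(); st()
E
```

```text
16.4167 [0.4587 0.0841 0.1023] op 0.008 F [ 1.23 -5.31  2.59] T [-1.2336 -0.1852  0.3058] yaw 0.65 j6 1.584
[('top', 224, np.float64(290.51), np.float64(233.89), 'clampx', np.float64(62.24)), ('scene', 275, np.float64(330.91), np.float64(257.81), 'clampx', np.float64(67.96))]
16.5167 [0.4587 0.0841 0.1023] op 0.008 F [ 0.6  -4.92  5.17] T [-1.2109 -0.2046  0.1436] yaw 0.66 j6 1.584
```

Call:
play_rows([
  {"ax": 0,"ay": 0,"az": 1,"dx": 0,"dy": 0,"dz": 0,"grip": 1},
  {"ax": 0,"ay": 0,"az": 2,"dx": 0,"dy": 0,"dz": 0,"grip": 1},
  {"ax": 0,"ay": 0,"az": 3,"dx": 0,"dy": 0,"dz": 0,"grip": 1},
  {"ax": 0,"ay": 0,"az": 4,"dx": 0,"dy": 0,"dz": 0,"grip": 1},
  {"ax": 0,"ay": 0,"az": 5,"dx": 0,"dy": 0,"dz": 0,"grip": 1},
  {"ax": 0,"ay": 0,"az": 6,"dx": 0,"dy": 0,"dz": 0,"grip": 1},
])

```text
clock: 17.02
position: [0.4586, 0.0841, 0.1023]
ee_rot: [0.739, 0.673, -0.0, 0.0]
wrist_force: [-0.1, -5.2, 3.6]
opening: 0.0077
gripper_force: 68.8
```

```bash
python3 - <<'E'
from k import *
st(); cap(); st()
E
```

```text
17.0167 [0.4586 0.0841 0.1023] op 0.0077 F [-0.13 -5.21  3.59] T [-1.2688 -0.1622  0.3735] yaw -5.35 j6 1.689
[('top', 224, np.float64(290.61), np.float64(233.37), 'clampx', np.float64(63.3)), ('scene', 272, np.float64(330.41), np.float64(257.91), 'clampx', np.float64(69.02))]
17.1167 [0.4586 0.0841 0.1024] op 0.0079 F [ 0.22 -5.88  3.99] T [-1.2378 -0.1722  0.1563] yaw -5.35 j6 1.689
```

Call:
play_rows([
  {"ax": 0,"ay": 0,"az": 1,"dx": 0,"dy": 0,"dz": 0,"grip": 1},
  {"ax": 0,"ay": 0,"az": 2,"dx": 0,"dy": 0,"dz": 0,"grip": 1},
  {"ax": 0,"ay": 0,"az": 3,"dx": 0,"dy": 0,"dz": 0,"grip": 1},
  {"ax": 0,"ay": 0,"az": 4,"dx": 0,"dy": 0,"dz": 0,"grip": 1},
  {"ax": 0,"ay": 0,"az": 5,"dx": 0,"dy": 0,"dz": 0,"grip": 1},
  {"ax": 0,"ay": 0,"az": 6,"dx": 0,"dy": 0,"dz": 0,"grip": 1},
])

```text
clock: 17.62
position: [0.4586, 0.0841, 0.1023]
ee_rot: [0.773, 0.634, -0.0, 0.0]
wrist_force: [0.8, -5.8, 4.1]
opening: 0.0077
gripper_force: 68.9
```

```bash
python3 - <<'E'
from k import *
st(); cap(); st()
E
```

```text
17.6167 [0.4586 0.0841 0.1023] op 0.0077 F [ 0.76 -5.79  4.12] T [-1.2333 -0.1464  0.3946] yaw -11.34 j6 1.794
[('top', 226, np.float64(290.62), np.float64(233.35), 'clampx', np.float64(63.35)), ('scene', 268, np.float64(330.44), np.float64(257.87), 'clampx', np.float64(68.91))]
17.7167 [0.4586 0.0841 0.1023] op 0.0079 F [-0.21 -4.42  3.82] T [-1.2282 -0.1458  0.2527] yaw -11.33 j6 1.793
```

Call:
play_rows([
  {"ax": 0,"ay": 0,"az": 0.5,"dx": 0,"dy": 0,"dz": 0,"grip": 1},
  {"ax": 0,"ay": 0,"az": 1,"dx": 0,"dy": 0,"dz": 0,"grip": 1},
  {"ax": 0,"ay": 0,"az": 1.5,"dx": 0,"dy": 0,"dz": 0,"grip": 1},
  {"ax": 0,"ay": 0,"az": 2,"dx": 0,"dy": 0,"dz": 0,"grip": 1},
  {"ax": 0,"ay": 0,"az": 2.5,"dx": 0,"dy": 0,"dz": 0,"grip": 1},
  {"ax": 0,"ay": 0,"az": 3,"dx": 0,"dy": 0,"dz": 0,"grip": 1},
])

```text
clock: 18.22
position: [0.4585, 0.0841, 0.1023]
ee_rot: [0.79, 0.614, -0.0, 0.0]
wrist_force: [0.2, -5.6, 4.7]
opening: 0.0076
gripper_force: 69.0
```

```bash
python3 - <<'E'
from k import *
st(); cap(); st(); knob()
E
```

```text
18.2167 [0.4585 0.0841 0.1023] op 0.0076 F [ 0.23 -5.64  4.71] T [-1.2605 -0.1198  0.4802] yaw -14.31 j6 1.845
[('top', 227, np.float64(290.61), np.float64(233.33), 'clampx', np.float64(63.39)), ('scene', 268, np.float64(330.38), np.float64(257.91), 'clampx', np.float64(69.08))]
18.3167 [0.4585 0.0841 0.1023] op 0.0076 F [ 0.34 -6.19  3.77] T [-1.2554 -0.1222  0.3878] yaw -14.31 j6 1.845
tips [array([0.4621, 0.1038]), array([0.4526, 0.0661])] mid [0.4573 0.0849] len 0.0389 ang 75.94 [(array([299, 283], dtype=int32), np.int32(920)), (array([302, 388], dtype=int32), np.int32(553))]
```

Call:
play_rows([
  {"ax": 0,"ay": 0,"az": 0,"dx": 0,"dy": 0,"dz": 0,"grip": 0.85},
  {"ax": 0,"ay": 0,"az": 0,"dx": 0,"dy": 0,"dz": 0,"grip": 0.77},
  {"ax": 0,"ay": 0,"az": 0,"dx": 0,"dy": 0,"dz": 0,"grip": 0.77},
  {"ax": 0,"ay": 0,"az": 0,"dx": 0,"dy": 0,"dz": 0,"grip": 0.77},
])

```text
clock: 18.7
position: [0.458, 0.0847, 0.1018]
ee_rot: [0.79, 0.613, -0.0, -0.001]
wrist_force: [0.1, 0.5, 0.4]
opening: 0.0198
gripper_force: 0.0
```

```bash
python3 - <<'E'
from k import *
st(); knob()
E
```

```text
18.7 [0.458  0.0847 0.1018] op 0.0198 F [0.06 0.52 0.44] T [ 0.0291 -0.032   0.0188] yaw -14.37 j6 1.847
tips [array([0.4621, 0.1038]), array([0.4531, 0.0666])] mid [0.4576 0.0852] len 0.0383 ang 76.43 [(array([301, 285], dtype=int32), np.int32(938)), (array([304, 384], dtype=int32), np.int32(644))]
```

Call:
play_rows([
  {"ax": 0,"ay": 0,"az": 0,"dx": 0,"dy": 0,"dz": -0.01,"grip": 0.77},
  {"ax": 0,"ay": 0,"az": 0,"dx": 0,"dy": 0,"dz": -0.03,"grip": 0.77},
  {"ax": 0,"ay": 0,"az": 0,"dx": 0,"dy": 0,"dz": -0.06,"grip": 0.77},
  {"ax": 0,"ay": 0,"az": 0,"dx": 0,"dy": 0,"dz": -0.09,"grip": 0.77},
  {"ax": 0,"ay": 0,"az": 0,"dx": 0,"dy": 0,"dz": -0.12,"grip": 0.77},
  {"ax": 0,"ay": 0,"az": 0,"dx": 0,"dy": 0,"dz": -0.13,"grip": 0.77},
  {"ax": 0,"ay": 0,"az": 0,"dx": 0,"dy": 0,"dz": -0.13,"grip": 0.77},
])

```text
clock: 19.33
position: [0.4599, 0.0846, 0.2347]
ee_rot: [0.79, 0.613, 0.002, 0.001]
wrist_force: [0.2, 0.4, 0.5]
opening: 0.0195
gripper_force: 0.0
```

```bash
python3 - <<'E'
from k import *
st(); cap(); im=knob(); save(im,'w4.png')
E
```

```text
19.3333 [0.4599 0.0846 0.2347] op 0.0195 F [0.17 0.38 0.46] T [-0.0004 -0.0308 -0.04  ] yaw -14.38 j6 1.847
[('top', 227, np.float64(290.6), np.float64(233.32), 'clampx', np.float64(63.4)), ('scene', 261, np.float64(330.44), np.float64(257.84), 'clampx', np.float64(68.85))]
tips [array([0.4621, 0.1042]), array([0.453 , 0.0674])] mid [0.4576 0.0858] len 0.038 ang 76.1 [(array([307, 203], dtype=int32), np.int32(244)), (array([308, 259], dtype=int32), np.int32(214))]
```

View pics/w4.png

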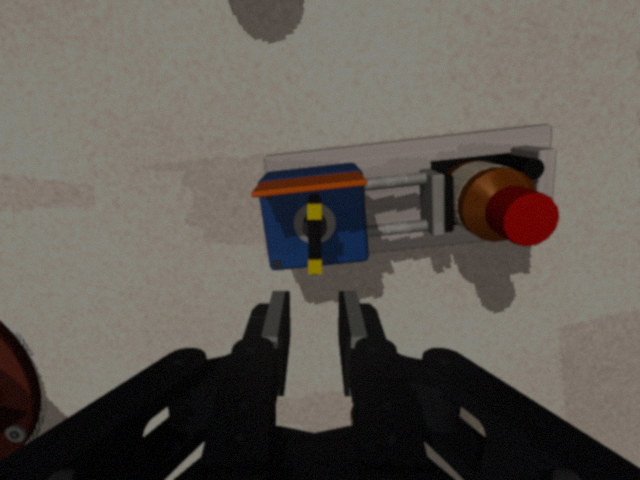

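The wrist view shows the knob turned across the clamp, with tips at (315,211) and (315,266). The guard is untouched, and the bottle at about (500,205) stands between the pad and the posts with the gripper clear.

```bash
python3 -c "
from h import *
print(r.hand_in())"
```

```text
the job is handed in; nothing more can be done
None
```

I stood the red-capped bottle in the bay, turned the knob until the bar clamped it at about 11–12 N (estimated from knob angle and torque), released everything and handed the job in at 19 s; no verdict came back.

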